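Pack nested cups in a dowelled case and hold it shut

TASK

Pack the two white measuring cups into the bottom half of the wooden case, the larger cup in the round socket first and then the smaller one inside it, both standing right down. Then fit the top half over them on the two dowels, fully home, and finish still gripping its rib and pressing down firmly (about 15 N), so that I can put a strap round it; do not let go. Leave the bottle, the tub and the spatula where they are.

Things in the scene. Friction and masses are not known exactly. Their poses are not given: they have to be found in the camera images.
- base: Bottom half of the case: loose heavy pale wood block (1.2 kg) on two low runners, upright, 156 mm long (its x), 84 mm wide (y). Origin: centre of its underside, on the table. Flat top (parting face) 50 mm above the origin. It stands in the middle or to the robot's right, the top half in the other place.
- socket (a point): Centre of the round socket's mouth, in the middle of the bottom half's flat top, 50 mm above the table. Socket 62 mm across, 30 mm deep (floor 20 mm above the table). Axes as the bottom half's.
- dowel (a point): Foot of one of the two upright steel dowels, on the bottom half's flat top. They stand at x = +60 (this one) and -60 mm from the socket's centre, y = 0; 12 mm across, 30 mm high, the last 8 mm tapering to 6 mm. Fingers that straddle a cup along the block's length may foul them; across its width there is room.
- lid: Top half of the case: loose, wood, about 0.35 kg, right way up. Origin: centre of its underside; x along its length (156 mm), 84 mm wide. Middle: box 84 by 84 mm, roof 55 mm up, open beneath; hollow 68 by 68 mm, 47 mm deep, clears the nested cups. Each end: wing 36 mm long, 22 mm high, with a vertical through hole 15 mm across at x = +60 and -60 mm, y = 0, for the dowels. Fits either way round.
- lid_grip (a point): Centre of the grip rib along the middle of the top half's roof: 84 mm long (its x), 24 mm thick (y), 24 mm high (55 to 79 mm above the half's underside). This point is 67 mm above that underside. With the top half home it is 117 mm above the table, over the socket's centre, and the dowels show 8 mm above the wings.
- large_mid (a point): The larger cup: white plastic, open top, about 90 g, upright. Outside 56 mm across (48 mm at the foot, widening over the lowest 16 mm), 54 mm high, wall 3 mm, inner floor 18 mm above its underside. This point: on its axis, 27 mm above the underside. Fully down in the socket, its rim is 24 mm above the flat top.
- small_mid (a point): The smaller cup: white plastic, open top, about 50 g, upright. Outside 38 mm across (30 mm at the foot, widening over the lowest 16 mm), 54 mm high, wall 3 mm. This point: on its axis, 27 mm above the underside. Fully down in the larger cup, its rim is 18 mm above the larger one's. Both cups start to the robot's left, either one in either place.
- bottle: Bystander: drinking bottle, 64 mm across, 190 mm high, origin at the centre of its underside.
- tub: Bystander: round clear open tub, 124 mm across, 85 mm high, origin at the centre of its underside.
- spatula: Bystander: spatula 200 mm long lying flat along its x, origin near its middle.
There are look-alikes about, which are no part of the job. Leave any blue or green look-alike of the lid alone. Leave any yellow look-alike of the part that bears large_mid alone.

How it is judged:
On the way, in this order (a step that is already met when the one before it is completed fails the run):
1. the larger cup stands fully down in the socket, released (z of large_mid in the frame of base below 0.051 m and horizontal distance between large_mid and base below 0.008 m and angle between large_mid's own z axis and vertical below 0.12 rad and contact force between the fingers and large below 0.1 N), for 0.2 s.
2. the smaller cup stands fully down inside the larger one, released (z of large_mid in the frame of base below 0.051 m and horizontal distance between large_mid and base below 0.008 m and angle between large_mid's own z axis and vertical below 0.12 rad and z of small_mid in the frame of large_mid below 0.022 m and horizontal distance between small_mid and large_mid below 0.01 m and angle between small_mid's own z axis and vertical below 0.15 rad and contact force between the fingers and small below 0.1 N), for 0.2 s.
3. the top half is home on the dowels over the nested cups (z of large_mid in the frame of base below 0.051 m and horizontal distance between large_mid and base below 0.008 m and angle between large_mid's own z axis and vertical below 0.12 rad and z of small_mid in the frame of large_mid below 0.022 m and horizontal distance between small_mid and large_mid below 0.01 m and angle between small_mid's own z axis and vertical below 0.15 rad and z of lid_grip in the frame of base between 0.113 and 0.1195 m and horizontal distance between lid_grip and base below 0.0045 m and angle between the x axis of lid_grip and the x axis of base, either way round below 0.06 rad and angle between lid_grip's own z axis and vertical below 0.04 rad), for 0.2 s.
At the end, for the whole second after the job is handed in: Large cup upright on the socket floor (4 mm high, 8 mm off centre), small cup on its floor (4, 10 mm); top half home on both dowels (gap 2.5 mm, 4.5 mm, 0.06 rad), base on the table; through the last second the gripper touches the top half (over 3 N), halves pressed with over 9 N (all of step 3 and contact force between lid and base above 9 N and contact force between the fingers and lid above 3 N and angle between base's own z axis and vertical below 0.04 rad and height (world z) of base below 0.004 m and linear speed of lid below 0.02 m/s); the arm keeps its last pose, push and grip.
It fails at once if the drinking bottle is moved by more than 30 mm (distance of bottle from where it was at the start of the episode above 0.03 m).
It fails at once if the clear tub is moved by more than 30 mm (distance of tub from where it was at the start of the episode above 0.03 m).
It fails at once if the spatula is moved by more than 30 mm (distance of spatula from where it was at the start of the episode above 0.03 m).
It also fails if it takes over 72 s, if anything falls off the work surface, if the arm or the gripper's body presses on something with over 40 N, if the wrist force passes 120 N, or if a joint passes its speed limit or range.

ROBOT

A 6-joint arm with a two-finger parallel gripper is mounted at the origin on the work surface. World frame = base frame: x ahead of the robot, y to its left, z up, the work surface at z = 0. Lengths are in m, angles in rad, forces in N, time in s.
With the tool pointing down it reaches from about 0.4 to 0.825 m from the base axis. Payload 7 kg.
Tool frame: the origin (TCP) lies midway between the tips of the shut fingers; the grasp point (between the pads) lies 19 mm behind it; z points along the fingers, y is the line along which they close (so a half turn about z gives the same grasp; the last joint's range is limited). The gripper opens to 88 mm and grips with 3 to 60 N. Pads are 19 mm wide; open, the fingers measure 130 mm over their backs; the gripper's body (78 mm by 193 mm) begins 47 mm behind the grasp point.
Start: joints at [0.288, 0.359, 0.012, 0, -1.224, -0.288], TCP at [0.675, -0, 0.227] pointing down, gripper open.
Joint ranges: [-3.07, 3.07], [-1.43, 2.12], [-1.02, 1.25], [-3.03, 1.67], [-3.05, -0], [-3.03, 3.03]. Speed limits (rad/s): [2.39, 2.39, 3.01, 3.14, 3.14, 3.14].

INTERFACE

Orientations are given as [roll, pitch, yaw] about the fixed x, y, z axes, in that order (R = Rz(yaw) Ry(pitch) Rx(roll)).
In Python, from station import arm, grab_frame, camera_params, spot_in gives the robot as it stands.
- The arm moves only by the shell command python3 -m jog 'ROWS' [FORCE]. ROWS is JSON, a list that holds one entry, the list of rows, each a list of 7 numbers: the shift along the tool's x, y, z in mm, then the turn, a rotation vector about the tool's x, y, z in rad, then the finger opening in mm, from 0 to 87.6. In form: [[[x, y, z, wx, wy, wz, fingers], ...]]. A call has 1 to 20 rows; each row is the pose to reach, as a shift and turn from the pose commanded when the call began, along the tool's axes at that moment; what a row does not reach only later rows make up. A row lasts 1/8 s, in which the tool goes at most 62.5 mm and 10.7 degrees, less where a joint would pass 70% of its speed; a pose out of reach is approached as far as the arm can. A call with a gripper value outside its range is refused whole. The fingers move at their own pace and stop on an object; FORCE is the grip in N (left out, the last holds). Time passes only in rows, so rows that repeat a pose let the fingers close. It gives the time, the measured TCP pose, the force, the opening and the grip force at its end, in the units of the state.
- arm.get_state(): the state, without advancing time (a new reading comes with each control period).
- grab_frame(name): name is "scene" or "side" or "wrist"; returns (picture, depth): 420x560x3 uint8, blue, green, red; 420x560 float32, m along the optical axis (not along the pixel's ray), 0 where there is no reading.
- camera_params(name): a dict with "mtx" (3x3 intrinsics, pixels), "R" (3x3) and "t" (3): a world point X has camera coordinates R X + t. Camera axes: x right, y down, z forward; pixel columns grow to the right and rows downward; lengths in m; the calibration is good to about 2 mm. A picture is of the moment at which its call begins: read the wrist's pose just before it. camera_params takes no time and is no camera call; for the wrist camera it gives the pose at the moment of the call.
- arm.job_done(): hands the job in; it is judged then, once.
Trained networks look in the newest picture that a camera, given by its name, has taken for a name from the list of things; names that differ only in an ending like _2 or _b are one class to them, and where a whole thing is asked for, a point or a joint stands for the part that bears it (a point fixed in the world has none). Each returns a list of dicts, best first, with "confidence" (0 to 1); they miss things now and then, are a little off and sometimes report something else, mostly with a low value. They report only what shows in the picture. A call takes as long as a camera call. They do not tell look-alikes from the thing itself.
- spot_in(query, camera): "uv" ([column, row] in pixels, amid what is visible of it).
The state is a dict: "t": time; "q": joint angles; "qd": joint speeds; "joint_efforts": joint torques, N m; "eef_pos": TCP position; "ee_rot": TCP orientation; "force": force on the tool from outside, world axes, zero at the start; "moment": the same for the moment, N m; "width": finger opening in m; "gripper_force": force on a finger pad.
Only numpy, scipy, OpenCV 4.12 (cv2) and the standard library are available. Lean on these libraries where they do the work, as an engineer would, in place of code of your own. Each camera call takes 0.05 s, during which the arm holds its last target. There are 200 camera calls.

## Working session

There is one attempt and no reset: what is moved stays moved. The work goes in short steps, Python scripts to look and compute and a shell command to move; the robot and the scene stay as the last step left them, time stands still between calls to the robot, and variables do not carry over. Pictures are saved under pics/ and viewed, at most 10 in all, crops included, and the job is handed in when it is done.

```bash
ls; mkdir -p pics; cat > h.py <<'E'
import numpy as np, cv2
from station import arm, grab_frame, camera_params, spot_in
def world(cam,uv,depth,P=None,win=2):
    P=P or camera_params(cam); u,v=[int(round(a)) for a in uv]
    d=depth[max(v-win,0):v+win+1,max(u-win,0):u+win+1]; d=d[d>0]
    if not len(d): return None
    z=np.median(d); c=np.linalg.inv(P["mtx"])@np.array([uv[0],uv[1],1])*z
    return P["R"].T@(c-P["t"])
def cloud(cam,depth,P=None):
    P=P or camera_params(cam); h,w=depth.shape
    u,v=np.meshgrid(np.arange(w),np.arange(h))
    c=np.stack([u,v,np.ones_like(u)],-1)@np.linalg.inv(P["mtx"]).T*depth[...,None]
    X=(c-P["t"])@P["R"]; X[depth<=0]=np.nan
    return X
E
cat > a.py <<'E'
from h import *
np.set_printoptions(precision=4,suppress=True)
print(arm.get_state()["eef_pos"])
for cam in ["scene","side"]:
    im,d=grab_frame(cam); cv2.imwrite(f"pics/{cam}0.png",im); np.save(cam+"_d.npy",d)
    P=camera_params(cam); print(cam,-P["R"].T@P["t"])
    for q in ["base","socket","dowel","lid","lid_grip","large_mid","small_mid","bottle","tub","spatula"]:
        for r in spot_in(q,cam)[:4]:
            print(q,np.round(r["uv"]),round(r["confidence"],2),world(cam,r["uv"],d,P))
E
python3 a.py
```

```text
pics
[0.6745 0.     0.2256]
scene [ 1.1185 -0.255   1.0032]
base [361. 269.] 0.74 [0.7168 0.1344 0.0052]
base [268. 214.] 0.63 [0.5009 0.002  0.0206]
socket [268. 212.] 0.93 [0.4964 0.0019 0.0198]
dowel [267. 214.] 0.98 [ 0.5011 -0.0013  0.0195]
lid [162. 270.] 0.77 [ 0.5674 -0.2739  0.0645]
lid [260. 315.] 0.76 [ 0.7442 -0.125   0.0584]
lid [145. 192.] 0.65 [ 0.3427 -0.2499  0.0543]
lid_grip [158. 266.] 0.79 [ 0.5618 -0.2779  0.0783]
lid_grip [144. 191.] 0.74 [ 0.3387 -0.2504  0.055 ]
lid_grip [263. 314.] 0.71 [ 0.7437 -0.1186  0.0569]
large_mid [394. 173.] 0.77 [0.52   0.345  0.0188]
large_mid [365. 195.] 0.57 [0.5481 0.2422 0.0197]
bottle [435. 221.] 0.72 [0.732  0.2906 0.1228]
tub [362. 270.] 0.83 [0.7203 0.1358 0.0047]
spatula [154. 333.] 0.62 [ 0.6656 -0.3354  0.0044]
side [ 0.0158 -0.7381  0.5887]
base [260. 233.] 0.66 [ 0.4759 -0.0428  0.0504]
socket [259. 234.] 0.55 [ 0.4729 -0.046   0.0514]
dowel [260. 229.] 0.66 [0.5105 0.0078 0.0207]
lid [350. 292.] 0.64 [ 0.4934 -0.3093  0.0538]
lid [366. 224.] 0.6 [ 0.6951 -0.1568  0.0499]
lid_grip [363. 223.] 0.91 [ 0.6921 -0.149   0.0514]
lid_grip [348. 292.] 0.59 [ 0.4907 -0.3065  0.0527]
lid_grip [250. 327.] 0.59 [ 0.2984 -0.2767  0.0557]
large_mid [225. 185.] 0.86 [0.5368 0.2155 0.0454]
large_mid [202. 174.] 0.65 [0.5212 0.3148 0.0455]
small_mid [200. 202.] 0.53 [0.4411 0.1736 0.0427]
bottle [312. 179.] 0.72 [0.7134 0.0614 0.0733]
bottle [257. 150.] 0.67 [0.6944 0.2905 0.0848]
tub [311. 181.] 0.96 [0.7135 0.0657 0.0657]
spatula [419. 279.] 0.79 [ 0.6846 -0.3231  0.0031]
spatula [199. 201.] 0.18 [0.4394 0.1752 0.0458]
```

View pics/scene0.png

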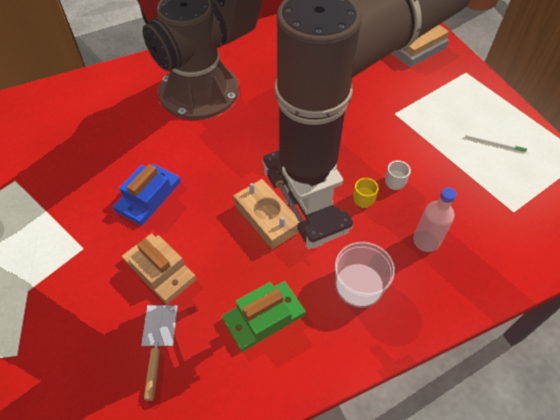

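View pics/side0.png

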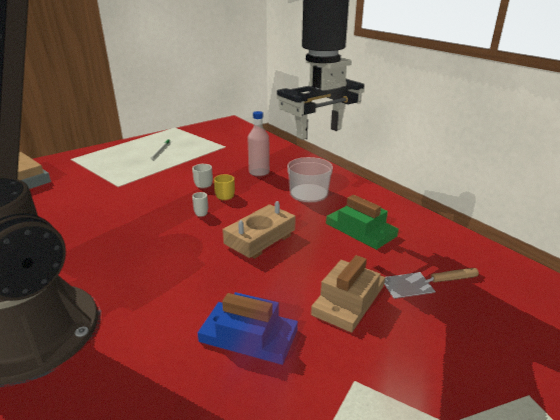

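The scene view shows the base at (267,212), the wooden lid at (158,268) between the blue and green look-alikes, the large white cup at (397,175), the yellow decoy at (366,192), the tub at (363,272) and the bottle at (433,225). The small cup shows only in the side view, at (200,204).

```bash
cat > b.py <<'E'
from h import *
np.set_printoptions(precision=4,suppress=True)
def rect(p):
    (c,s,a)=cv2.minAreaRect((p*1000).astype(np.float32)); return np.round(c,1),np.round(s,1),round(a,1)
for cam in ["scene","side"]:
    X=cloud(cam,np.load(cam+"_d.npy")); im=cv2.imread(f"pics/{cam}0.png").astype(int)
    def sel(c,r,z0,z1,m=True):
        k=(np.hypot(X[...,0]-c[0],X[...,1]-c[1])<r)&(X[...,2]>z0)&(X[...,2]<z1)&m
        return X[k]
    white=(im.max(-1)-im.min(-1)<60)&(im.min(-1)>90)
    print(cam)
    for n,c in [("large",(0.535,.33)),("small",(.44,.175))]:
        p=sel(c,.06,.046,.06,white)
        if len(p)>8:
            print(n,len(p),rect(p[:,:2]),cv2.minEnclosingCircle((p[:,:2]*1000).astype(np.float32)),np.percentile(p[:,2],[50,98]))
    wood=(im[...,2]-im[...,0]>25)&(im[...,1]-im[...,0]>12)&(im[...,1]>90)
    p=sel((.50,0),.11,.046,.056,wood); print("base",len(p),rect(p[:,:2]),np.median(p[:,2]))
    for z0,z1 in [(.015,.028),(.05,.06),(.072,.085)]:
        p=sel((.56,-.275),.11,z0,z1); print("lid",z0,len(p),rect(p[:,:2]),np.median(p[:,2]))
    for n,c in [("bottle",(.73,.29)),("tub",(.717,.135))]:
        p=sel(c,.09,.03,.2); print(n,p[:,:2].min(0),p[:,:2].max(0))
E
python3 b.py
```

```text
scene
large 143 (array([536.3, 338.6]), array([54.1, 56.7]), 16.1) ((534.4253540039062, 337.0205383300781), 30.252248764038086) [0.052  0.0575]
small 11 (array([464.4, 197.4]), array([ 4.4, 14.5]), 30.8) ((462.5282287597656, 196.32666015625), 7.270830154418945) [0.0551 0.056 ]
base 1454 (array([503.3,  -4.7]), array([159.6,  85.5]), 12.0) 0.05035730645663389
lid 0.015 777 (array([ 528. , -281.5]), array([155.5,  84.8]), 21.5) 0.022317938025172224
lid 0.05 941 (array([ 526.5, -281.2]), array([86.9, 84.7]), 20.8) 0.055277941724637514
lid 0.072 407 (array([ 526.7, -281.7]), array([85.1, 24.7]), 21.8) 0.07905681402074514
bottle [0.6867 0.2795] [0.7482 0.3397]
tub [0.6877 0.0494] [0.8068 0.1745]
side
large 108 (array([533.7, 338.7]), array([59.7, 53.1]), 48.0) ((532.877685546875, 340.5484619140625), 31.270231246948242) [0.0511 0.0548]
small 94 (array([447.8, 189.4]), array([40.4, 33.3]), 61.6) ((448.42352294921875, 189.14817810058594), 20.2962646484375) [0.0513 0.0557]
base 983 (array([502.2,  -2.4]), array([157.2,  90.3]), 11.1) 0.05010730267063758
lid 0.015 740 (array([ 527.5, -279.7]), array([154.5,  85. ]), 20.8) 0.022149270392063602
lid 0.05 932 (array([ 525. , -280.5]), array([88.6, 84.8]), 21.2) 0.05507861844950741
lid 0.072 416 (array([ 524. , -281.3]), array([86.8, 24.9]), 21.3) 0.07891343053010678
bottle [0.6808 0.278 ] [0.7428 0.3321]
tub [0.6854 0.0476] [0.8068 0.1751]
```

```bash
cat > to.py <<'E'
# usage: to.py x y z(mm, TCP) jawdeg -> shift (mm) and turn in tool axes
import sys; from h import *; from scipy.spatial.transform import Rotation as Ro
x,y,z,j=map(float,sys.argv[1:5]); s=arm.get_state()
R=Ro.from_euler("xyz",s["ee_rot"]); best=None
for a in (j,j+180):
    a=np.radians(a); Y=np.array([np.cos(a),np.sin(a),0]); Z=np.array([0,0,-1.]); T=Ro.from_matrix(np.c_[np.cross(Y,Z),Y,Z])
    r=(R.inv()*T).as_rotvec()
    if best is None or np.linalg.norm(r)<np.linalg.norm(best): best=r
d=R.inv().apply(np.array([x,y,z])-np.array(s["eef_pos"])*1000)
print("shift",np.round(d,1),"turn",np.round(best,3),"t",s["t"],"q6",round(s["q"][5],2),"pos",np.round(s["eef_pos"],4),"yjaw",np.round(R.as_matrix()[:,1],3),"w",s["width"],"f",np.round(s["force"],1))
E
python3 to.py 535 338.5 150 102
```

```text
shift [-338.5  140.    76.5] turn [-0.    -0.     1.361] t 1.1 q6 -0.29 pos [ 0.675  -0.      0.2265] yjaw [-1. -0. -0.] w 0.08790231357187199 f [-0.1  0.3  0.2]
```

```bash
python3 -m jog '[[[-338,140,0,0,0,1.36,72],[-338,140,0,0,0,1.36,72],[-338,140,0,0,0,1.36,72],[-338,140,0,0,0,1.36,72],[-338,140,0,0,0,1.36,72],[-338,140,0,0,0,1.36,72],[-338,140,0,0,0,1.36,72],[-338,140,30,0,0,1.36,72],[-338,140,60,0,0,1.36,72],[-338,140,60,0,0,1.36,72],[-338,140,60,0,0,1.36,72],[-338,140,60,0,0,1.36,72]]]' 30
cat > c.py <<'E'
import sys; from h import *; import b_
E
cat > w.py <<'E'
import sys; from h import *
np.set_printoptions(precision=4,suppress=True)
P=camera_params("wrist"); im,d=grab_frame("wrist"); cv2.imwrite(sys.argv[1],im); np.save("wrist_d.npy",d)
for q in sys.argv[2:]:
    for r in spot_in(q,"wrist")[:3]: print(q,np.round(r["uv"]),round(r["confidence"],2),world("wrist",r["uv"],d,P))
X=cloud("wrist",d,P); k=(X[...,2]>.048)&(X[...,2]<.06)
n,l,st,ce=cv2.connectedComponentsWithStats(k.astype(np.uint8))
for i in range(1,n):
    if st[i,4]>60:
        p=X[l==i]; c,r=cv2.minEnclosingCircle((p[:,:2]*1000).astype(np.float32)); print(ce[i].round(),"circle",np.round(c,1),round(r,1),"z",np.median(p[:,2]),"bgr",im[l==i].mean(0).round(), cv2.minAreaRect((p[:,:2]*1000).astype(np.float32)))
E
rm c.py; python3 w.py pics/w1.png large_mid small_mid; python3 to.py 535 338.5 33 102
```

```text
t: 2.6
eef_pos: [0.5357, 0.3384, 0.1682]
ee_rot: [3.14, 0.002, -2.931]
force: [0.5, -0.3, -0.0]
width: 0.0721
gripper_force: 0.0
large_mid [171. 201.] 0.68 [0.5573 0.2311 0.0177]
large_mid [288. 206.] 0.57 [0.5387 0.3422 0.0178]
small_mid [129.  66.] 0.57 [0.4444 0.1772 0.0109]
[122.  64.] circle [448.2 191.1] 19.2 z 0.053007820873145595 bgr [176. 191. 198.] ((448.01519775390625, 191.45816040039062), (37.044986724853516, 37.61052703857422), 58.59912109375)
[168. 201.] circle [548.1 239.9] 28.2 z 0.05316015460577934 bgr [ 13. 156. 193.] ((548.1560668945312, 239.92111206054688), (54.88956069946289, 55.32924270629883), 29.801294326782227)
[288. 210.] circle [534.2 340.7] 27.9 z 0.053264040153429754 bgr [176. 193. 203.] ((534.0814208984375, 340.6060791015625), (55.1175422668457, 55.03396987915039), 26.61106300354004)
shift [  0.4   0.2 134.5] turn [0.001 0.001 0.001] t 2.75 q6 -2.23 pos [0.5353 0.3382 0.1675] yjaw [-0.209  0.978  0.001] w 0.07170327318329169 f [ 0.3 -0.6  0.3]
```

View pics/w1.png

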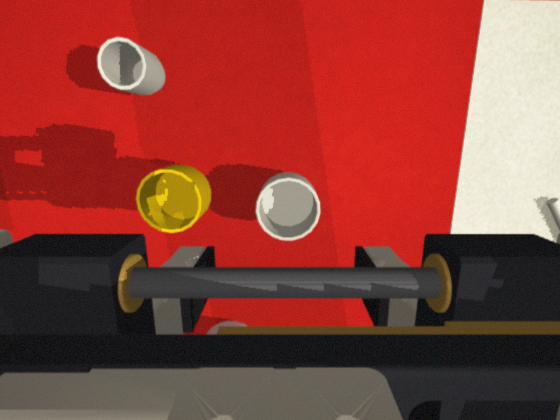

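```bash
python3 -m jog '[[[1,2,50,0,0,0,72],[1,2,100,0,0,0,72],[1,2,125,0,0,0,72],[1,2,134,0,0,0,72],[1,2,134,0,0,0,72],[1,2,134,0,0,0,40],[1,2,134,0,0,0,40],[1,2,134,0,0,0,40],[1,2,134,0,0,0,40],[1,2,110,0,0,0,40],[1,2,60,0,0,0,40],[1,2,10,0,0,0,40],[1,2,10,0,0,0,40]]]' 25
python3 to.py 503 -4 150 102
```

```text
t: 4.38
eef_pos: [0.5355, 0.3414, 0.1615]
ee_rot: [3.137, 0.007, -2.93]
force: [-0.1, -0.3, -1.5]
width: 0.0548
gripper_force: 25.0
shift [ 104.3 -331.     9.4] turn [0.004 0.007 0.002] t 4.375 q6 -2.24 pos [0.5355 0.3414 0.1615] yjaw [-0.21   0.978  0.004] w 0.05479186961628837 f [-0.1 -0.3 -1.5]
```

```bash
python3 -m jog '[[[63,-339,0,0,0,0,40],[63,-339,0,0,0,0,40],[63,-339,0,0,0,0,40],[63,-339,0,0,0,0,40],[63,-339,0,0,0,0,40],[63,-339,0,0,0,0,40],[63,-339,0,0,0,0,40],[63,-339,0,0,0,0,40],[63,-339,0,0,0,0,40],[63,-339,0,0,0,0,40]]]'
python3 w.py pics/w2.png base socket dowel; cat > bs.py <<'E'
from h import *; np.set_printoptions(precision=4,suppress=True)
im=cv2.imread("pics/w2.png")
P=camera_params("wrist"); d=np.load("wrist_d.npy"); X=cloud("wrist",d,P)
k=(X[...,2]>.046)&(X[...,2]<.0535)&(np.hypot(X[...,0]-.503,X[...,1]+.004)<.1)
p=X[k]; print(len(p),cv2.minAreaRect((p[:,:2]*1000).astype(np.float32)),np.median(p[:,2]))
k=(X[...,2]>.062)&(X[...,2]<.085)&(np.hypot(X[...,0]-.503,X[...,1]+.004)<.075)
n,l,st,ce=cv2.connectedComponentsWithStats(k.astype(np.uint8))
for i in range(1,n):
    if st[i,4]>15: p=X[l==i]; print(ce[i].round(),st[i,4],p.mean(0),p[p[:,2]>.077].mean(0))
E
python3 bs.py
```

```text
t: 5.62
eef_pos: [0.5429, -0.0041, 0.1564]
ee_rot: [3.142, -0.0, -2.93]
force: [-0.0, 0.6, -1.3]
width: 0.0553
gripper_force: 25.0
base [299. 136.] 0.68 [ 0.4794 -0.0051  0.0196]
base [286. 251.] 0.26 [ 0.5422 -0.004   0.14  ]
socket [299. 135.] 0.59 [ 0.4785 -0.0057  0.0196]
dowel [297. 141.] 0.89 [ 0.4837 -0.0057  0.0196]
[300. 128.] circle [498.8  -3.7] 84.7 z 0.04961402766271332 bgr [145. 215. 247.] ((500.0912780761719, -3.5557098388671875), (150.4729766845703, 84.33121490478516), 11.887752532958984)
[  5. 150.] circle [ 534.  -235.6] 17.9 z 0.05245383673567816 bgr [ 77. 114. 149.] ((533.4526977539062, -231.66592407226562), (35.82963180541992, 8.013469696044922), 8.159963607788086)
[539. 152.] circle [448.9 189.9] 19.2 z 0.05294982185462339 bgr [186. 197. 202.] ((450.9949645996094, 185.46876525878906), (37.73173522949219, 27.175090789794922), 25.60858726501465)
[549. 250.] circle [525.9 224. ] 6.2 z 0.051204029880501684 bgr [ 24. 155. 181.] ((526.8585815429688, 224.63690185546875), (3.6438212394714355, 12.312246322631836), 31.449012756347656)
11597 ((500.1248779296875, -3.953472137451172), (150.47299194335938, 84.33120727539062), 11.852483749389648) 0.04969100764113398
[299.  84.] 261 [ 0.4451 -0.0159  0.0756] [ 0.4442 -0.0159  0.0793]
```

View pics/w2.png

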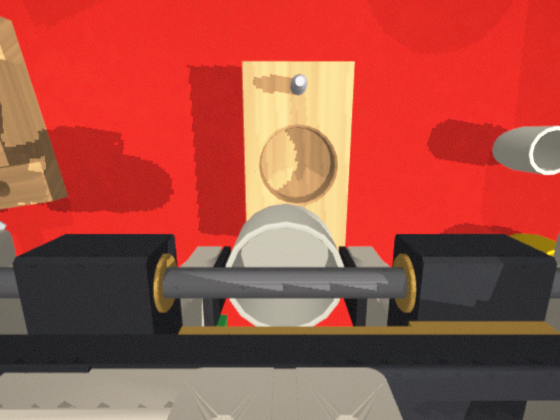

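```bash
python3 -m jog '[[[39,9,0,0,0,0,40],[39,9,0,0,0,0,40],[39,9,30,0,0,0,40],[39,9,60,0,0,0,40],[39,9,80,0,0,0,40],[39,9,92,0,0,0,40],[39,9,98,0,0,0,40],[39,9,102,0,0,0,40],[39,9,102,0,0,0,40],[39,9,102,0,0,0,40]]]'
python3 to.py 503 -3.4 53.5 102
```

```text
t: 7.08
eef_pos: [0.5032, -0.0042, 0.0551]
ee_rot: [3.141, 0.001, -2.931]
force: [-1.2, 0.2, -1.1]
width: 0.0552
gripper_force: 25.0
shift [0.1 0.8 1.6] turn [0.    0.001 0.001] t 7.075 q6 -1.74 pos [ 0.5032 -0.0042  0.0551] yjaw [-0.209  0.978  0.   ] w 0.05517821692226671 f [-1.2  0.2 -1.1]
```

```bash
python3 -m jog '[[[0,0,1,0,0,0,40],[0,0,1,0,0,0,76],[0,0,1,0,0,0,76],[0,0,1,0,0,0,76],[0,0,1,0,0,0,76],[0,0,-50,0,0,0,76],[0,0,-100,0,0,0,76],[-40,0,-110,0,0,0,60],[-40,0,-110,0,0,0,60],[-40,0,-110,0,0,0,60]]]'
cat > cups.py <<'E'
import sys; from h import *; np.set_printoptions(precision=4,suppress=True)
P=camera_params("wrist"); im,d=grab_frame("wrist"); cv2.imwrite(sys.argv[1],im); X=cloud("wrist",d,P)
for z0,z1 in [(.066,.08),(.080,.088),(.088,.1)]:
    k=(X[...,2]>z0)&(X[...,2]<z1)&(np.hypot(X[...,0]-.503,X[...,1]+.0035)<.045); p=X[k]
    if len(p)>10: print(z0,len(p),cv2.minEnclosingCircle((p[:,:2]*1000).astype(np.float32)),np.percentile(p[:,2],[10,50,90,99]))
E
python3 cups.py pics/w3.png; python3 to.py 448.4 190 150 102
```

```text
t: 8.32
eef_pos: [0.5412, 0.0039, 0.1638]
ee_rot: [3.141, -0.002, -2.931]
force: [-0.1, 0.4, -0.1]
width: 0.0602
gripper_force: 0.0
0.066 1012 ((503.44805908203125, -4.541118621826172), 27.97035026550293) [0.0703 0.0733 0.0742 0.0749]
shift [ 51.6 201.4  13.8] turn [ 0.    -0.002  0.001] t 8.375 q6 -1.73 pos [0.541  0.0038 0.1637] yjaw [-0.209  0.978  0.   ] w 0.060278691769772415 f [0.3 0.4 0.2]
```

```bash
python3 -m jog '[[[51,201,0,0,0,0,60],[51,201,0,0,0,0,60],[51,201,0,0,0,0,60],[51,201,0,0,0,0,60],[51,201,20,0,0,0,60],[51,201,70,0,0,0,60],[51,201,110,0,0,0,60],[51,201,126,0,0,0,60],[51,201,126,0,0,0,60],[51,201,126,0,0,0,60]]]' 20
python3 to.py 448.4 190 37 102
```

```text
t: 9.62
eef_pos: [0.4502, 0.19, 0.0392]
ee_rot: [3.141, 0.001, -2.931]
force: [1.0, 0.9, 0.0]
width: 0.0602
gripper_force: 0.0
shift [1.8 0.4 2.2] turn [0.    0.001 0.002] t 9.625 q6 -2.16 pos [0.4502 0.19   0.0392] yjaw [-0.209  0.978  0.   ] w 0.06021577966372714 f [1.  0.9 0. ]
```

```bash
python3 -m jog '[[[2,0,2,0,0,0,60],[2,0,2,0,0,0,60],[2,0,2,0,0,0,25],[2,0,2,0,0,0,25],[2,0,2,0,0,0,25],[2,0,2,0,0,0,25],[2,0,-50,0,0,0,25],[2,0,-110,0,0,0,25],[-11,-150,-110,0,0,0,25],[-11,-201,-110,0,0,0,25],[-11,-201,-110,0,0,0,25],[-11,-201,-110,0,0,0,25],[-11,-201,-110,0,0,0,25],[-11,-201,-110,0,0,0,25]]]'
python3 to.py 503.4 -4.5 77 102
cat > f.py <<'E'
import sys; from h import *
im,d=grab_frame("side"); im2,_=grab_frame("scene")
cv2.imwrite(sys.argv[1],np.hstack([cv2.resize(im[120:290,150:400],(400,272)),cv2.resize(im2[130:300,180:430],(400,272))]))
E
python3 f.py pics/f1.png
```

```text
t: 11.38
eef_pos: [0.5027, -0.0036, 0.1484]
ee_rot: [3.141, -0.0, -2.93]
force: [-0.5, 0.3, -0.7]
width: 0.0381
gripper_force: 20.0
shift [-0.5 -1.1 71.4] turn [ 0.    -0.     0.002] t 11.375 q6 -1.74 pos [ 0.5027 -0.0036  0.1484] yjaw [-0.21   0.978  0.   ] w 0.03810277491276254 f [-0.5  0.3 -0.7]
```

View pics/f1.png

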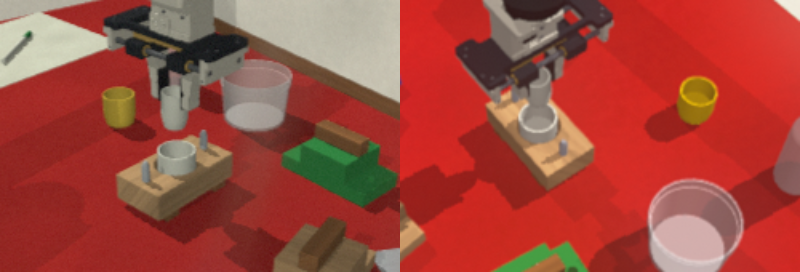

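Side and scene crops show the small cup held upright over the large cup in the socket.

```bash
python3 -m jog '[[[0,-1,25,0,0,0,25],[0,-1,45,0,0,0,25],[0,-1,60,0,0,0,25],[0,-1,68,0,0,0,25],[0,-1,71,0,0,0,25],[0,-1,71,0,0,0,25],[0,-1,71,0,0,0,25],[0,-1,71,0,0,0,60],[0,-1,71,0,0,0,60],[0,-1,71,0,0,0,60],[0,-1,71,0,0,0,60],[0,-1,20,0,0,0,60],[0,-1,-20,0,0,0,60],[-38,-1,-20,0,0,0,60],[-38,-1,-20,0,0,0,60],[-38,-1,-20,0,0,0,60]]]'
python3 cups.py pics/w4.png; python3 to.py 525.5 -281 200 111.3
```

```text
t: 13.48
eef_pos: [0.5395, 0.0025, 0.1679]
ee_rot: [3.142, -0.002, -2.931]
force: [-0.5, 0.7, -0.6]
width: 0.06
gripper_force: 0.0
0.066 1167 ((503.4684753417969, -4.669468402862549), 27.94820213317871) [0.069  0.0733 0.0746 0.0792]
0.08 118 ((502.01910400390625, -4.768063545227051), 17.525283813476562) [0.0811 0.0842 0.087  0.0879]
0.088 660 ((503.37835693359375, -4.259579181671143), 18.888154983520508) [0.0902 0.0914 0.0924 0.0931]
shift [  72.8 -274.3  -32. ] turn [ 0.    -0.002 -0.161] t 13.525 q6 -1.73 pos [0.5393 0.0024 0.1679] yjaw [-0.209  0.978  0.   ] w 0.05994810867780996 f [-0.3 -0.   0.1]
```

View pics/w4.png

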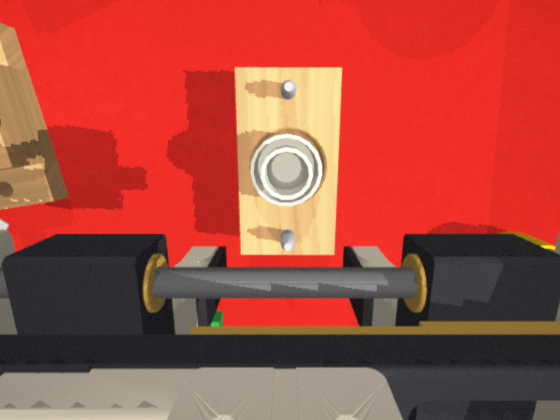

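Both cups are nested at (287,170), and the two dowels show at (289,88) and (288,240).

```bash
cat > bm.py <<'E'
from h import *; np.set_printoptions(precision=4,suppress=True)
P=camera_params("wrist"); im,d=grab_frame("wrist"); X=cloud("wrist",d,P)
r=np.hypot(X[...,0]-.503,X[...,1]+.004)
p=X[(X[...,2]>.046)&(X[...,2]<.0535)&(r<.1)]; print("top",cv2.minAreaRect((p[:,:2]*1000).astype(np.float32)),np.median(p[:,2]))
n,l,st,ce=cv2.connectedComponentsWithStats(((X[...,2]>.064)&(X[...,2]<.085)&(r<.075)&(r>.045)).astype(np.uint8))
q=[]
for i in range(1,n):
    if st[i,4]>15: p=X[l==i]; p=p[p[:,2]>.0775]; q.append(p.mean(0)); print(len(p),q[-1])
if len(q)==2: print("mid",(q[0]+q[1])/2,"yaw",np.degrees(np.arctan2(*(q[1]-q[0])[1::-1])),np.linalg.norm(q[1]-q[0]))
E
python3 bm.py
python3 -m jog '[[[33,-274,-10,0,0,-0.16,60],[33,-274,-10,0,0,-0.16,60],[33,-274,-30,0,0,-0.16,60],[33,-274,-30,0,0,-0.16,60],[33,-274,-30,0,0,-0.16,60],[33,-274,-30,0,0,-0.16,60],[33,-274,-30,0,0,-0.16,60],[33,-274,-30,0,0,-0.16,60]]]'
cat > lm.py <<'E'
import sys; from h import *; np.set_printoptions(precision=4,suppress=True)
P=camera_params("wrist"); im,d=grab_frame("wrist"); cv2.imwrite(sys.argv[1],im); X=cloud("wrist",d,P)
r=np.hypot(X[...,0]-.5255,X[...,1]+.281)
for z0,z1 in [(.018,.026),(.051,.059),(.074,.083)]:
    p=X[(X[...,2]>z0)&(X[...,2]<z1)&(r<.1)]
    if len(p): print(z0,len(p),cv2.minAreaRect((p[:,:2]*1000).astype(np.float32)),np.median(p[:,2]))
E
python3 lm.py pics/w5.png; python3 to.py 525.5 -281 60 111.3
```

```text
top ((502.5898742675781, -3.1294021606445312), (155.91558837890625, 84.31324005126953), 11.829668045043945) 0.04961067889332956
89 [ 0.4442 -0.0154  0.0794]
63 [0.5608 0.0091 0.0792]
mid [ 0.5025 -0.0032  0.0793] yaw 11.873430154076834 0.11910452720116542
t: 14.58
eef_pos: [0.5651, -0.2711, 0.1985]
ee_rot: [3.141, -0.0, -2.77]
force: [-0.5, -0.6, 0.2]
width: 0.0601
gripper_force: 0.0
0.018 4795 ((525.0914306640625, -280.1675109863281), (156.36830139160156, 84.01498413085938), 20.96070098876953) 0.021645067643627974
0.051 5858 ((525.1074829101562, -280.159423828125), (83.62754821777344, 84.3983383178711), 21.220775604248047) 0.05466218907264461
0.074 2824 ((524.6004638671875, -280.3651428222656), (83.16357421875, 24.01589012145996), 20.980388641357422) 0.07857214922334241
shift [ 40.7   5.2 138.6] turn [ 0. -0.  0.] t 14.625 q6 -1.06 pos [ 0.5653 -0.2711  0.1986] yjaw [-0.364  0.932  0.   ] w 0.059845445085962845 f [-0.2 -0.3  0.6]
```

View pics/w5.png

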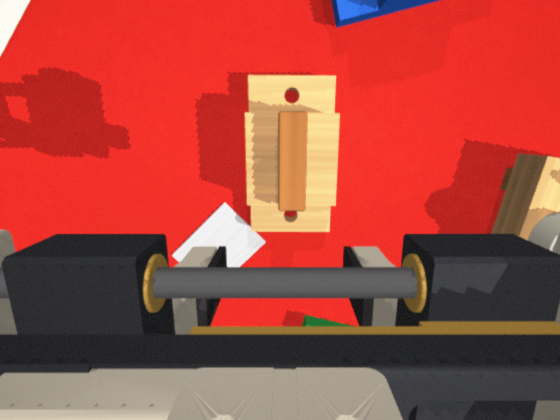

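```bash
python3 -m jog '[[[41,6,40,0,0,0.005,60],[41,6,90,0,0,0.005,60],[41,6,120,0,0,0.005,60],[41,6,135,0,0,0.005,60],[41,6,139,0,0,0.005,60],[41,6,139,0,0,0.005,60],[41,6,139,0,0,0.005,60],[41,6,139,0,0,0.005,15],[41,6,139,0,0,0.005,15],[41,6,139,0,0,0.005,15],[41,6,139,0,0,0.005,15],[41,6,139,0,0,0.005,15]]]' 55
python3 to.py 525 -280.2 59 111
```

```text
t: 16.12
eef_pos: [0.5248, -0.2813, 0.0595]
ee_rot: [3.141, -0.0, -2.776]
force: [-0.7, 1.2, 1.2]
width: 0.0233
gripper_force: 55.0
shift [-0.6  1.   0.5] turn [ 0.    -0.    -0.001] t 16.125 q6 -1.04 pos [ 0.5248 -0.2813  0.0595] yjaw [-0.358  0.934  0.   ] w 0.023324985836621195 f [-0.7  1.2  1.2]
```

```bash
python3 -m jog '[[[0,0,-30,0,0,0,15],[0,0,-70,0,0,0,15],[0,0,-112,0,0,0,15],[-15,50,-112,0,0,0.05,15],[-30,100,-112,0,0,0.1,15],[-45,150,-112,0,0,0.159,15],[-60,200,-112,0,0,0.159,15],[-73,245,-112,0,0,0.159,15],[-79,268,-112,0,0,0.159,15],[-79,268,-112,0,0,0.159,15],[-79,268,-112,0,0,0.159,15],[-79,268,-112,0,0,0.159,15]]]'
python3 to.py 502.5 -3.15 109.5 101.87
cat > lh.py <<'E'
import sys; from h import *; np.set_printoptions(precision=4,suppress=True)
P=camera_params("wrist"); im,d=grab_frame("wrist"); cv2.imwrite(sys.argv[1],im); X=cloud("wrist",d,P); r=np.hypot(X[...,0]-.5025,X[...,1]+.003)
s=arm.get_state()["eef_pos"][2]; 
p=X[(abs(X[...,2]-(s-.0595+.022))<.005)&(r<.1)]; print("wing",len(p),cv2.minAreaRect((p[:,:2]*1000).astype(np.float32)),np.median(p[:,2]))
A=np.c_[p[:,:2],np.ones(len(p))]; print("tilt",np.linalg.lstsq(A,p[:,2],rcond=None)[0][:2],"end x",np.percentile(p[:,0],[1,99]))
E
python3 lh.py pics/w6.png
```

```text
t: 17.62
eef_pos: [0.5026, -0.0036, 0.1713]
ee_rot: [-3.142, -0.001, -2.936]
force: [0.2, 0.7, -4.2]
width: 0.0239
gripper_force: 55.0
shift [-0.   0.5 61.8] turn [-0.    -0.001 -0.001] t 17.625 q6 -1.75 pos [ 0.5026 -0.0036  0.1713] yjaw [-0.204  0.979 -0.   ] w 0.023858397250691377 f [ 0.2  0.7 -4.2]
wing 8649 ((444.7699279785156, -16.10327911376953), (35.918312072753906, 84.40779876708984), 11.845272064208984) 0.13345796716094022
tilt [0.0083 0.0018] end x [0.4218 0.4679]
```

View pics/w6.png

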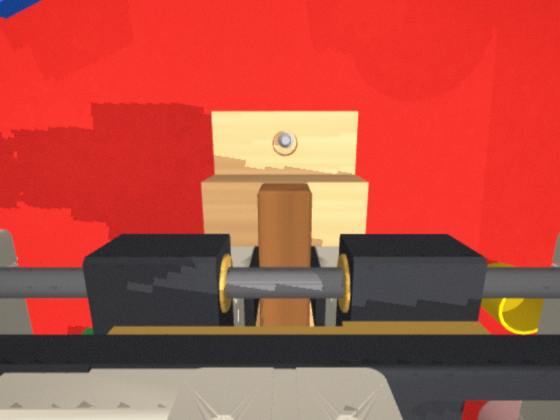

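The dowel shows through the lid's far hole at (285,142); the lid centre is about 1 mm off, so I correct and descend.

```bash
python3 -m jog '[[[1,0.8,0,0,0,0,15],[1,0.8,15,0,0,0,15],[1,0.8,28,0,0,0,15],[1,0.8,34,0,0,0,15],[1,0.8,40,0,0,0,15],[1,0.8,45,0,0,0,15],[1,0.8,50,0,0,0,15],[1,0.8,50,0,0,0,15]]]'
```

```text
t: 18.68
eef_pos: [0.5015, -0.0024, 0.1212]
ee_rot: [-3.142, -0.001, -2.935]
force: [0.4, -0.6, -3.7]
width: 0.0235
gripper_force: 55.0
```

No contact force, so the lid is on the dowels. Continue to home.

```bash
python3 -m jog '[[[0,0,4,0,0,0,15],[0,0,7,0,0,0,15],[0,0,9.5,0,0,0,15],[0,0,11,0,0,0,15],[0,0,12,0,0,0,15],[0,0,12,0,0,0,15]]]'; python3 to.py 502.5 -3.15 109.5 101.87
```

```text
t: 19.42
eef_pos: [0.5017, -0.0023, 0.1096]
ee_rot: [-3.142, 0.0, -2.935]
force: [0.1, -0.8, -3.5]
width: 0.0233
gripper_force: 55.0
shift [-0.6 -0.9  0.1] turn [-0.  0. -0.] t 19.425 q6 -1.75 pos [ 0.5017 -0.0023  0.1096] yjaw [-0.205  0.979 -0.   ] w 0.023342641877893658 f [ 0.1 -0.8 -3.5]
```

```bash
python3 -m jog '[[[0,0,0.5,0,0,0,15],[0,0,1,0,0,0,15],[0,0,1,0,0,0,15],[0,0,1,0,0,0,15]]]'
```

```text
t: 19.92
eef_pos: [0.5018, -0.0023, 0.1094]
ee_rot: [-3.142, 0.001, -2.935]
force: [-4.0, 0.8, 6.3]
width: 0.0236
gripper_force: 55.0
```

```bash
python3 -m jog '[[[0,0,0.3,0,0,0,15],[0,0,0.6,0,0,0,15],[0,0,0.6,0,0,0,15],[0,0,0.6,0,0,0,15]]]'; cat > lf.py <<'E'
from h import *; np.set_printoptions(precision=4,suppress=True)
P=camera_params("wrist"); im,d=grab_frame("wrist"); X=cloud("wrist",d,P); r=np.hypot(X[...,0]-.5025,X[...,1]+.003)
p=X[(abs(X[...,2]-.072)<.004)&(r<.1)]; c=cv2.minAreaRect((p[:,:2]*1000).astype(np.float32)); print("wing",c,np.median(p[:,2]))
p=X[(X[...,2]>.046)&(X[...,2]<.053)&(r<.1)]; print(len(p))
p=X[(X[...,2]>.0765)&(X[...,2]<.09)&(np.hypot(X[...,0]-.4438,X[...,1]+.0155)<.012)]; print("dowel top",len(p),p.mean(0) if len(p) else "")
for c in ("scene","side"):
    im,d=grab_frame(c); X=cloud(c,d); r=np.hypot(X[...,0]-.5025,X[...,1]+.003)
    p=X[(abs(X[...,2]-.072)<.004)&(r<.1)]; print(c,len(p),np.median(p[:,2]) if len(p) else "")
    cv2.imwrite(f"pics/{c}9.png",im)
s=arm.get_state(); print(s["t"],s["force"])
E
python3 lf.py
```

```text
t: 20.42
eef_pos: [0.5018, -0.0023, 0.1094]
ee_rot: [-3.141, 0.001, -2.934]
force: [-6.1, 2.1, 12.3]
width: 0.0238
gripper_force: 55.0
wing ((444.0054931640625, -14.793251037597656), (35.843833923339844, 84.29190826416016), 11.862955093383789) 0.07160807708102242
107
dowel top 162 [ 0.4439 -0.0156  0.0789]
scene 563 0.07231795946664175
side 557 0.07222232369327389
20.575 [-5.5015  1.3982 11.8033]
```

View pics/side9.png

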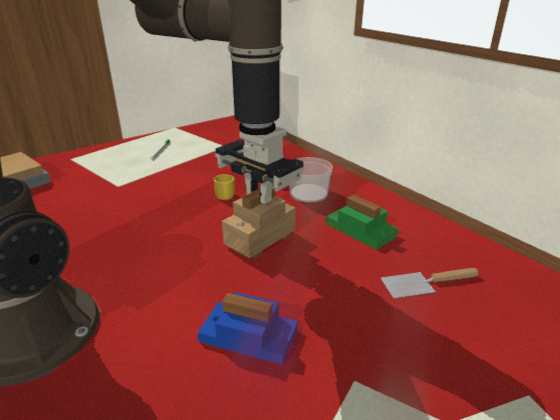

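```bash
python3 -m jog '[[[0,0,0.1,0,0,0,15],[0,0,0.1,0,0,0,15],[0,0,0.1,0,0,0,15],[0,0,0.1,0,0,0,15]]]'
```

```text
t: 21.08
eef_pos: [0.5018, -0.0023, 0.1094]
ee_rot: [-3.141, 0.001, -2.934]
force: [-7.4, 1.8, 13.0]
width: 0.0239
gripper_force: 55.0
```

The side view shows the case closed flush at (260,222), with the gripper on the rib and the tub, spatula and look-alikes where they were. The push is steady.

```bash
python3 -c "
from station import arm; print(arm.job_done())"
```

```text
the job is handed in; nothing more can be done
None
```

The job is handed in (no verdict came back): both cups measured fully nested, the top half sits home on the dowels, and the gripper still holds the rib, pressing with about 16 N (13 N at the wrist plus the lid's weight).

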